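Unhook the sizing plate and stand it ready for use

TASK

Take the sizing plate with the large round window off its peg, lifting it a little so that its hanging hole clears the peg's upturned tip as you slide it off. Stand it upright, hanging hole uppermost, fully down in the slot of the low plate stand, and let go. Leave the other plate, the one with the tall narrow window, hanging on its peg.

Things in the scene. Friction and masses are not known exactly. Their poses are not given: they have to be found in the camera images.
- round_plate_center (a point): Centre of the loose bare aluminium sizing plate to move: 50 mm wide (own y), 110 high (own z, up), 8 thick (own x), 0.08 to 0.17 kg. Round window, 33 mm across, centred 8 mm below this point; round hanging hole, 25 mm across, centred 36 mm above it. Hangs upright on either peg, 29 to 45 mm in front of the rail, its flat side facing the robot; can be gripped from above by its side edges.
- slot_plate_center (a point): Centre of the other sizing plate: same outline, thickness and hanging hole, but with a tall narrow window, 15 x 47 mm, in place of the round one. It hangs on the other peg (the two may change places) and stays there.
- gauge_rack: Fixed rack, grey and dark steel. Origin on the table, below the rail's front face; own x away from the robot, y along the rail. Base plate 120 x 200 mm, 10 high, own x -90 to +30. Rail and post at own x 0 to +18, up to 172 mm high. Two pegs at own y +70 and -70 mm point along own -x. To pass the tip a plate must be raised 9 to 19 mm (best 14) from hanging, then slid 45 mm or more along -x.
- peg_a (a point): Point on the axis of a rack peg where its straight part (6 mm round steel, along own x, 60 mm from the rail, level) ends and the tip turns up; the tip's top is 12 mm above and its front 8 mm further along own -x. This is the peg at the rack's own y = +70 mm (left as the robot sees it).
- peg_b (a point): Point on the axis of a rack peg where its straight part (6 mm round steel, along own x, 60 mm from the rail, level) ends and the tip turns up; the tip's top is 12 mm above and its front 8 mm further along own -x. This is the peg at the rack's own y = -70 mm (right).
- stand_slot (a point): Centre of the slot's floor in the fixed low plate stand, 8 mm above the table. Slot 60 mm long (own y), 12 wide (own x), 26 deep; above it two lips flare outward to a mouth about 25 wide, 35 above the floor. Stand 70 x 100 mm (own x, y), grey base, dark steel cheeks. Home, the plate's centre is 55 mm above this point; it stands loosely, may lean 0.15 rad and may face either way.
Not all that is in view belongs to the job. Leave any pink look-alike of the part that bears round_plate_center alone.

How it is judged:
By the outcome, as a careful person would: the job done as asked, in the order asked, and still so for the second after the job is handed in, with the robot touching nothing.
It also fails if it takes over 40 s, if anything falls off the work surface, if the arm or the gripper's body presses on something with over 40 N, if the wrist force passes 120 N, or if a joint passes its speed limit or range.

ROBOT

A 6-joint arm with a two-finger parallel gripper is mounted at the origin on a cart in front of the work surface, level with it; the furniture and walls round the work are solid. World frame = base frame: x ahead of the robot, y to its left, z up, the work surface at z = 0. Lengths are in m, angles in rad, forces in N, time in s.
With the tool pointing down it reaches from about 0.375 to 0.825 m from the base axis. Payload 5.5 kg.
Tool frame: the origin (TCP) lies between the finger pads; the fingertips stand env.finger_overhang ahead of it and the grasp point (between the pads) lies 3 mm ahead of it (env.finger_overhang is the distance from the TCP to the fingertips, in m); z points along the fingers, y is the direction in which the jaws open and shut (so a half turn about z gives the same grasp; the last joint's range is limited). The gripper opens to 85 mm and grips with 20 to 120 N. Pads are 22 mm wide; open, the fingers measure 114 mm over their backs; the gripper's body (76 mm by 85 mm) begins 54 mm behind the grasp point. The pads swing forward as they close: fully open they stand 13 mm farther back than shut.
Start: joints at [1.31, 0.314, -0.047, 1.21, 0, 1.571], TCP at [0.155, 0.58, 0.253] pointing down, gripper open.
Joint ranges: [-2.67, 2.67], [-0.69, 1.73], [-1.03, 1.25], [-2.08, 2.16], [-1.42, 1.45], [-3.14, 3.14]. Speed limits (rad/s): [2.39, 2.39, 3.01, 3.14, 3.14, 3.14].

INTERFACE

Orientations are given as a unit quaternion [x, y, z, w].
In Python, from station import readout, viewer, finish_job, regions_of, env gives the robot as it stands.
- The arm moves only by the tool arm_command, never from a script. Its argument "commands" is a list of rows, each a list of 5 numbers: the opening, from 0 (shut) to 1 (fully open), then the shift along the tool's x, y, z each as a share of 50 cm, from -1 to 1, then the turn about the tool's z as a share of 5 degrees, from -1 to 1. In form: [[claw, dx, dy, dz, yaw], ...]. A call has 1 to 8 rows; each row shifts and turns the commanded pose from where the row before left it, along the tool's axes as they then stand; what a row does not reach is not made up. A row lasts 1/12 s, in which the tool goes at most 41.7 mm and 7.16 degrees, less where a joint would pass 70% of its speed; a pose out of reach is approached as far as the arm can. A call with a number of a shift or a turn outside -1 to 1 is refused whole. A call with a gripper value outside its range is refused whole. The fingers move at their own pace and stop on an object; "force" is the grip in N (left out, the last holds). Time passes only in rows, so rows that do not move let the fingers close. It gives the time, the measured TCP pose, the force and the opening at its end, in the units of the state.
- readout.get_state(): the state, without advancing time (a new reading comes with each control period).
- viewer.grab_frame(name): name is "scene" or "top" or "wrist"; returns a dict with "img" (400x640x3 uint8, red, green, blue), "range_z" (400x640 float32, m along the optical axis (not along the pixel's ray), 0 where there is no reading), "fx", "fy", "cx", "cy" (pixels), "view" (4x4, takes a point from world to camera coordinates); the wrist camera has in their place "tool_from_camera" (4x4, takes a point from camera to tool coordinates, whose origin is the TCP and whose axes are the flange's). Camera axes: x right, y down, z forward; pixel columns grow to the right and rows downward; lengths in m; the calibration is good to about 2 mm. A picture is of the moment at which its call begins: read the wrist's pose just before it.
- finish_job(): hands the job in, once; it reports no verdict.
Trained networks look in a picture, given as the dict that the camera call returned (one of the last four; its "shot" number tells which), for a name from the list of things; names that differ only in an ending like _2 or _b are one class to them, and where a whole thing is asked for, a point or a joint stands for the part that bears it (a point fixed in the world has none). Each returns a list of dicts, best first, with "confidence" (0 to 1); they miss things now and then, are a little off and sometimes report something else, mostly with a low value. They report only what shows in the picture. A call takes as long as a camera call. They do not tell look-alikes from the thing itself.
- regions_of(picture, name): "pixels" (400x640 bool, what is visible of it) and "xy" ([column, row] in pixels, amid what is visible of it).
The state is a dict: "time": time; "joint_pos": joint angles; "dq": joint speeds; "joint_torque": joint torques, N m; "eef_pos": TCP position; "tool_rot": TCP orientation; "contact_force": force on the tool from outside, world axes, zero at the start; "torque": the same for the moment, N m; "width": opening from 0.0 (shut) to 1.0 (fully open).
Only numpy, scipy, OpenCV 4.12 (cv2) and the standard library are available. Lean on these libraries where they do the work, as an engineer would, in place of code of your own. Each camera call takes 0.05 s, during which the arm holds its last target.

## Working session

There is one attempt and no reset: what is moved stays moved. The work goes in short steps, Python scripts to look and compute and a tool call to move; the robot and the scene stay as the last step left them, time stands still between calls to the robot, and variables do not carry over. Pictures are saved under pics/ and viewed, and the job is handed in when it is done.

Besides the shell and the picture viewer there is one more tool, called after ">>>" by a JSON object that holds its "method" and its "body", one argument or row to a line. arm_command: Moves the arm, as the interface text tells. Shift numbers are shares of 50 cm and turn numbers shares of 5 degrees, none past 1 either way. Its arguments: {"type":"object","properties":{"commands":{"type":"array","items":{"type":"array","items":{"type":"number"}}},"force":{"type":"number"}},"required":["commands"]}

```bash
ls; mkdir -p pics; cat > h.py <<'E'
import numpy as np, cv2
from station import readout, viewer, finish_job, regions_of, env
from scipy.spatial.transform import Rotation as R
def save(d,n): cv2.imwrite('pics/'+n+'.png',d['img'][:,:,::-1])
def cloud(d,T=None):
    z=d['range_z'];v,u=np.mgrid[:z.shape[0],:z.shape[1]]
    P=np.stack([(u-d['cx'])/d['fx']*z,(v-d['cy'])/d['fy']*z,z],-1)
    if T is None: T=np.linalg.inv(d['view'])
    W=P@T[:3,:3].T+T[:3,3]; W[z==0]=np.nan
    return W
def wT(st,d):
    M=np.eye(4);M[:3,:3]=R.from_quat(st['tool_rot']).as_matrix();M[:3,3]=st['eef_pos'];return M@d['tool_from_camera']
E
python3 - <<'E'
from h import *
st=readout.get_state();print(st['time'],st['eef_pos'],st['tool_rot'],st['width'],env.finger_overhang)
print(R.from_quat(st['tool_rot']).as_matrix().round(3))
for n in['scene','top']:
    d=viewer.grab_frame(n);save(d,n);W=cloud(d)
    np.save(n+'_W.npy',W)
    for k in['round_plate_center','slot_plate_center','gauge_rack','peg_a','stand_slot']:
        for r in regions_of(d,k)[:3]:
            p=W[r['pixels']];print(n,k,round(r['confidence'],2),r['xy'],r['pixels'].sum(),np.nanmedian(p,0).round(3))
E
```

```text
pics
0.0 [0.15456188 0.57918012 0.25243245] [ 1.30027922e-01  9.91509959e-01 -8.53688045e-04 -1.11509122e-04] 1.0035829994633894 0.022
[[-0.966  0.258 -0.   ]
 [ 0.258  0.966 -0.002]
 [-0.    -0.002 -1.   ]]
scene round_plate_center 0.89 [276.1, 194.6] 772 [0.521 0.176 0.121]
scene round_plate_center 0.89 [308.9, 188.9] 688 [0.664 0.209 0.057]
scene round_plate_center 0.86 [321.4, 231.8] 764 [0.542 0.075 0.056]
scene slot_plate_center 0.77 [228.2, 177.7] 655 [0.523 0.314 0.112]
scene gauge_rack 0.76 [264.1, 218.1] 3742 [0.544 0.241 0.011]
scene peg_a 0.95 [259.3, 220.9] 3867 [0.545 0.239 0.011]
top round_plate_center 0.75 [219.2, 213.3] 199 [0.526 0.314 0.16 ]
top round_plate_center 0.59 [240.5, 153.8] 352 [0.683 0.29  0.073]
top round_plate_center 0.5 [271.7, 159.1] 299 [0.666 0.207 0.073]
top slot_plate_center 0.48 [217.6, 213.4] 190 [0.526 0.315 0.163]
top gauge_rack 0.96 [256.1, 210.8] 3653 [0.545 0.25  0.01 ]
top peg_a 0.72 [253.4, 209.7] 3747 [0.543 0.25  0.01 ]
top peg_a 0.58 [219.4, 212.1] 221 [0.526 0.316 0.158]
top stand_slot 0.79 [384.0, 234.1] 1035 [ 0.482 -0.074  0.008]
```

View pics/scene.png

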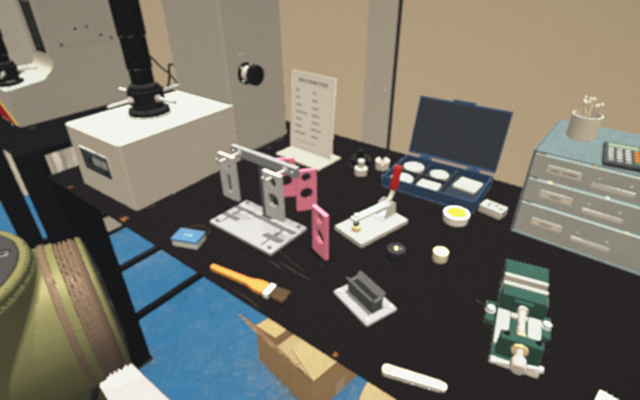

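View pics/top.png

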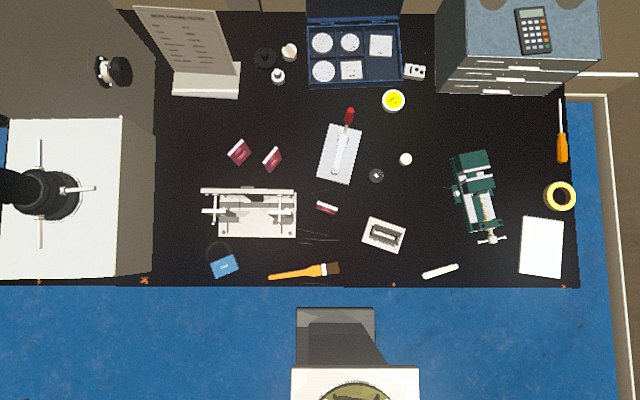

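```bash
python3 - <<'E'
from h import *
d=viewer.grab_frame('wrist');save(d,'w0');print(d['tool_from_camera'].round(3),d['fx'],d['cx'],d['cy'])
d=viewer.grab_frame('top');W=cloud(d);print(d['view'].round(3),d['fx'])
c=d['img'][120:280,190:430];cv2.imwrite('pics/topz.png',cv2.resize(c,None,fx=3.3,fy=3.3,interpolation=cv2.INTER_CUBIC)[:,:,::-1])
m=(W[...,2]>0.15)&(W[...,2]<0.2)&(W[...,0]>.45)&(W[...,0]<.62)&(W[...,1]>.1)&(W[...,1]<.36)
p=W[m];print(len(p));
r=p[p[:,0]>.555];print('rail',r[:,:2].min(0),r[:,:2].max(0),np.polyfit(r[:,1],r[:,0],1),np.median(r[:,2]))
s=d['img'];
r=[q for q in regions_of(d,'stand_slot')][:1]
for q in r:
    uv=np.argwhere(q['pixels']);pw=W[q['pixels']];ok=~np.isnan(pw[:,0]);pw=pw[ok]
    print(cv2.minAreaRect((pw[:,:2]*1000).astype(np.float32)),np.percentile(pw[:,2],[5,50,95]))
    t=pw[pw[:,2]>.03];print('cheeks',cv2.minAreaRect((t[:,:2]*1000).astype(np.float32)),np.median(t[:,2]))
d=viewer.grab_frame('scene')
c=d['img'][130:330,200:440];cv2.imwrite('pics/scz.png',cv2.resize(c,None,fx=3,fy=3,interpolation=cv2.INTER_CUBIC)[:,:,::-1])
E
```

```text
[[-0.002 -0.957 -0.29   0.072]
 [ 1.    -0.002 -0.    -0.001]
 [-0.    -0.29   0.957 -0.121]
 [ 0.     0.     0.     1.   ]] 291.13465615939634 325.32814708076484 199.0322560096802
[[ 0.005 -1.     0.014  0.095]
 [-0.992 -0.007 -0.122  0.569]
 [ 0.122 -0.013 -0.992  0.882]
 [ 0.     0.     0.     1.   ]] 361.7080859937079
1043
rail [0.55513701 0.15029187] [0.58233651 0.34820087] [0.00933801 0.56764064] 0.17082096505923478
((482.732177734375, -78.53510284423828), (102.73628997802734, 73.2544174194336), 71.56258392333984) [0.00441261 0.00842206 0.04178416]
cheeks ((482.73858642578125, -76.74160766601562), (71.83782196044922, 34.05317687988281), 71.47587585449219) 0.03820107257036692
```

View pics/topz.png

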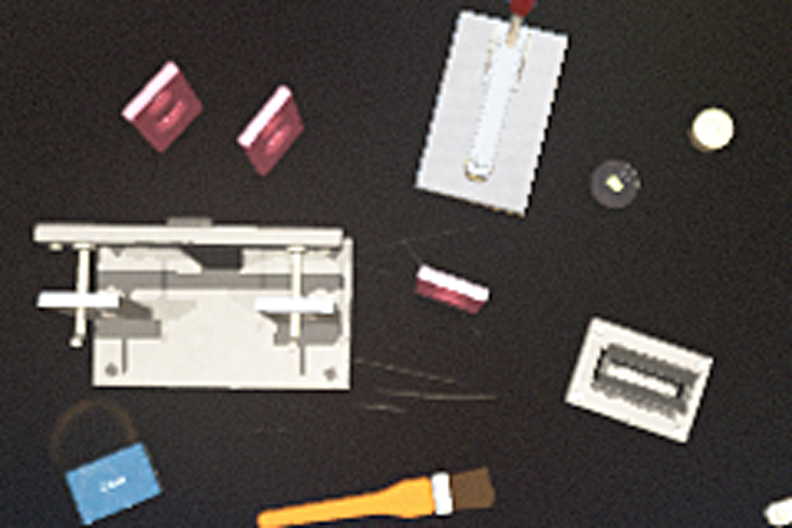

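View pics/scz.png

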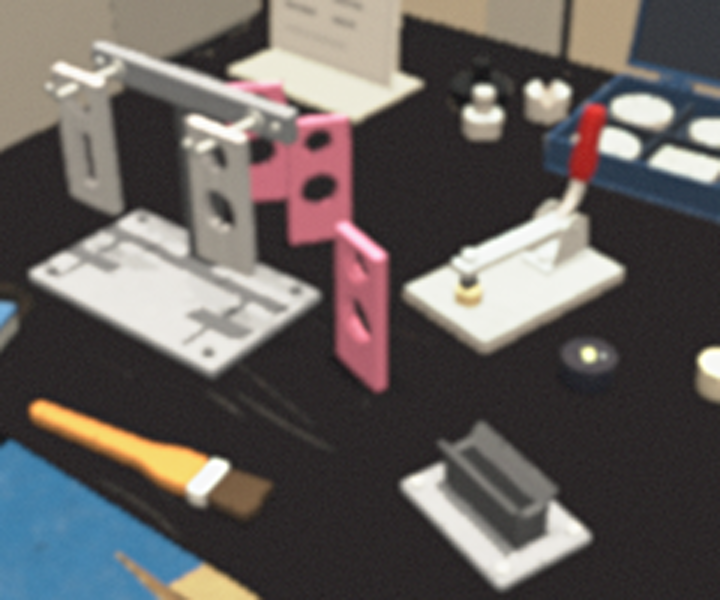

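View pics/w0.png

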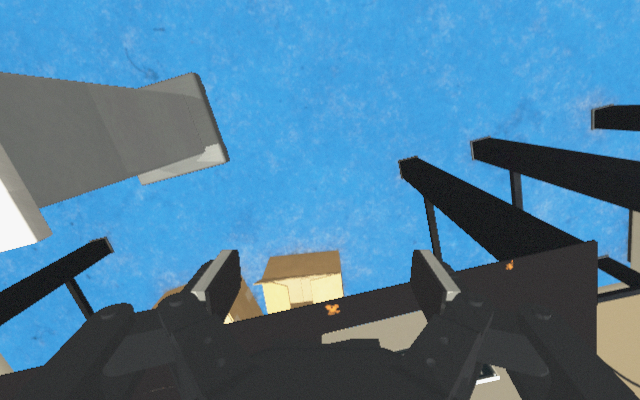

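>>> {"method": "arm_command", "body": {
  "commands": [
    [1,0,0,-0.04,-0.96],
    [1,0,0,-0.06,-0.96],
    [1,0,0,-0.06,-0.96],
    [1,0,0,0,0]
  ]
}}

```text
time: 1.13
eef_pos: [0.1553, 0.5818, 0.3396]
tool_rot: [0.003, 1.0, 0.004, 0.001]
contact_force: [1.0, -0.2, 0.5]
width: 1.002
```

>>> {"method": "arm_command", "body": {
  "commands": [
    [1,-0.02,-0.03,0,0],
    [1,-0.04,-0.06,0,0],
    [1,-0.04,-0.06,0,0],
    [1,-0.04,-0.06,0,0],
    [1,-0.04,-0.06,0,0],
    [1,-0.04,-0.06,0,0],
    [1,-0.04,-0.06,0,0],
    [1,-0.04,-0.06,0,0]
  ]
}}

```text
time: 1.8
eef_pos: [0.3032, 0.3518, 0.3334]
tool_rot: [0.005, 1.0, 0.0, 0.0]
contact_force: [0.8, 0.4, 0.6]
width: 0.999
```

>>> {"method": "arm_command", "body": {
  "commands": [
    [1,-0.04,-0.06,0,0],
    [1,-0.04,-0.06,0,0],
    [1,-0.04,-0.06,0,0],
    [1,-0.04,-0.06,0,0],
    [1,-0.02,-0.03,0,0],
    [1,0,0,0,0],
    [1,0,0,0,0]
  ]
}}

```text
time: 2.38
eef_pos: [0.3917, 0.2168, 0.3333]
tool_rot: [0.006, 1.0, 0.0, 0.0]
contact_force: [-0.5, -0.5, -0.5]
width: 0.998
```

```bash
python3 - <<'E'
from h import *
st=readout.get_state();d=viewer.grab_frame('wrist');save(d,'w1');T=wT(st,d)
np.savez('w1.npz',W=cloud(d,T),img=d['img'])
print(st['time'],st['eef_pos'],st['tool_rot'],st['joint_pos'])
E
```

```text
2.3833 [0.39165912 0.21680314 0.33333197] [6.17233754e-03 9.99980922e-01 2.33224642e-04 5.22626870e-05] [ 5.05319748e-01  2.50526722e-03 -2.34878205e-01  1.33309339e+00
  3.55587854e-04  5.17664559e-01]
```

View pics/w1.png

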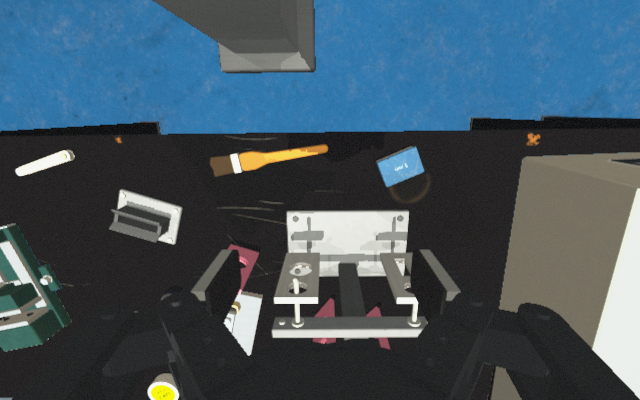

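```bash
python3 - <<'E'
from h import *
f=np.load('w1.npz');W=f['W'];I=f['img']
cv2.imwrite('pics/w1z.png',cv2.resize(I[190:350,90:450],None,fx=2.2,fy=2.2,interpolation=cv2.INTER_CUBIC)[:,:,::-1])
def box(x,y,z):
    return (W[...,0]>x[0])&(W[...,0]<x[1])&(W[...,1]>y[0])&(W[...,1]<y[1])&(W[...,2]>z[0])&(W[...,2]<z[1])
for nm,y in[('round',(.13,.23)),('slot',(.27,.36))]:
    m=box((.48,.545),y,(.145,.2));p=W[m];print(nm,len(p),np.percentile(p,[2,50,98],0).round(4))
    # front face
    m=box((.48,.545),y,(.06,.14));p=W[m];
    if len(p): print(' face',len(p),np.percentile(p,[2,50,98],0).round(4)); A=np.c_[p[:,1],p[:,2],np.ones(len(p))];print(np.linalg.lstsq(A,p[:,0],rcond=None)[0])
m=box((.55,.6),(.1,.4),(.14,.2));p=W[m];print('rail',len(p),np.percentile(p,[1,50,99],0).round(4));t=p[p[:,2]>.165];
print(cv2.minAreaRect((t[:,:2]*1000).astype(np.float32)))
m=box((.4,.6),(-.16,0),(.025,.07));p=W[m];print('cheeks',len(p),cv2.minAreaRect((p[:,:2]*1000).astype(np.float32)),np.percentile(p[:,2],[50,98]))
m=box((.4,.6),(-.16,0),(.003,.02));p=W[m];print('base',len(p),cv2.minAreaRect((p[:,:2]*1000).astype(np.float32)))
E
```

```text
round 779 [[0.4991 0.1559 0.1463]
 [0.5224 0.1802 0.1657]
 [0.5407 0.2041 0.1717]]
 face 963 [[0.5213 0.1557 0.062 ]
 [0.5223 0.181  0.0964]
 [0.5285 0.2044 0.1393]]
[ 0.00994143 -0.00114682  0.52103323]
slot 353 [[0.5235 0.2947 0.1463]
 [0.5249 0.304  0.1649]
 [0.543  0.3201 0.1714]]
 face 747 [[0.5236 0.2947 0.0611]
 [0.5246 0.3088 0.0941]
 [0.5313 0.3375 0.1391]]
[ 0.00506795 -0.00401353  0.52406316]
rail 3277 [[0.5547 0.152  0.1427]
 [0.5657 0.2424 0.168 ]
 [0.5776 0.3314 0.1742]]
((568.7432250976562, 240.69564819335938), (181.51463317871094, 28.25062370300293), 86.79647827148438)
cheeks 1027 ((483.1431579589844, -76.14715576171875), (72.1187973022461, 35.56797790527344), 70.95561218261719) [0.03719681 0.04485229]
base 1564 ((501.26898193359375, -79.69397735595703), (192.93580627441406, 156.55955505371094), 1.426534652709961)
```

View pics/w1z.png

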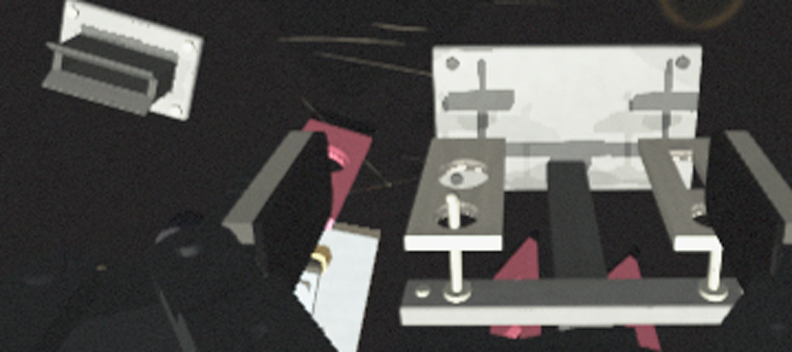

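>>> {"method": "arm_command", "body": {
  "commands": [
    [1,-0.03,-0.01,0,0],
    [1,-0.06,-0.015,0,0],
    [1,-0.06,-0.015,0,0],
    [1,-0.06,-0.015,0,0],
    [1,-0.04,-0.01,0,0],
    [1,-0.02,-0.005,0,0],
    [1,0,0,0.03,0],
    [1,0,0,0.05,0]
  ]
}}

```text
time: 3.1
eef_pos: [0.5273, 0.1828, 0.295]
tool_rot: [0.004, 1.0, 0.001, 0.002]
contact_force: [-0.2, -0.4, -1.3]
width: 1.0
```

>>> {"method": "arm_command", "body": {
  "commands": [
    [1,0,0,0.05,0],
    [1,0,0,0.05,0],
    [1,0,0,0.02,0],
    [1,0,0,0,0],
    [1,0,0,0,0]
  ]
}}

```text
time: 3.52
eef_pos: [0.5254, 0.1819, 0.2337]
tool_rot: [0.004, 1.0, 0.0, -0.0]
contact_force: [0.1, 0.4, 0.6]
width: 1.002
```

```bash
python3 - <<'E'
from h import *
st=readout.get_state();d=viewer.grab_frame('wrist');save(d,'w2')
print(st['time'],st['eef_pos'],st['tool_rot'],st['contact_force'])
E
```

```text
3.5167 [0.52540656 0.18192161 0.23372913] [ 4.15133115e-03  9.99991340e-01  7.04713457e-06 -2.94651614e-04] [0.10565152 0.37249505 0.58231857]
```

View pics/w2.png

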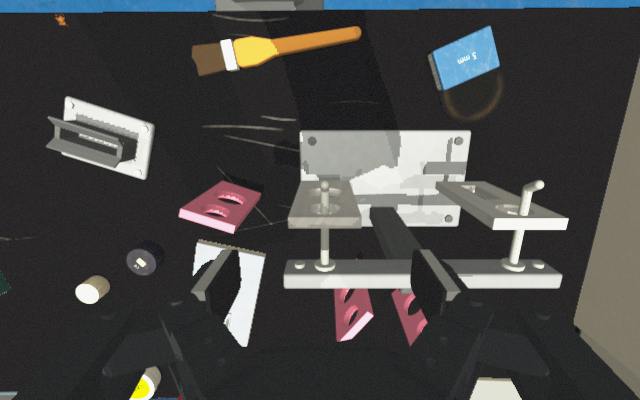

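>>> {"method": "arm_command", "body": {
  "commands": [
    [1,0,-0.004,0.03,0],
    [1,0,0,0.04,0],
    [1,0,0,0.04,0],
    [1,0,0,0.03,0],
    [1,0,0,0.02,0],
    [1,0,0,0.008,0],
    [1,0,0,0,0],
    [1,0,0,0,0]
  ]
}}

```text
time: 4.23
eef_pos: [0.5267, 0.1795, 0.1505]
tool_rot: [0.005, 1.0, 0.0, 0.001]
contact_force: [0.8, 0.1, 0.1]
width: 0.998
```

```bash
python3 - <<'E'
from h import *
st=readout.get_state();d=viewer.grab_frame('wrist');save(d,'w3');W=cloud(d,wT(st,d));np.savez('w3.npz',W=W,img=d['img'])
print(st['time'],st['eef_pos'],st['tool_rot'],st['contact_force'])
def box(x,y,z):
    return (W[...,0]>x[0])&(W[...,0]<x[1])&(W[...,1]>y[0])&(W[...,1]<y[1])&(W[...,2]>z[0])&(W[...,2]<z[1])
p=W[box((.51,.545),(.14,.22),(.155,.2))];print(np.percentile(p,[2,50,98],0).round(4))
d=viewer.grab_frame('scene');save(d,'s3')
E
```

```text
4.2333 [0.52669185 0.17949222 0.1504709 ] [4.71962147e-03 9.99988550e-01 2.68254845e-04 7.43813907e-04] [0.76327089 0.08855069 0.10348645]
[[0.5128 0.1558 0.1565]
 [0.5222 0.1804 0.1693]
 [0.5414 0.2182 0.1949]]
```

View pics/w3.png

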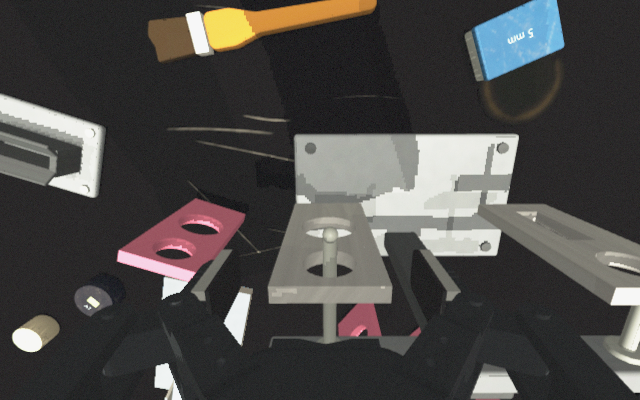

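View pics/s3.png

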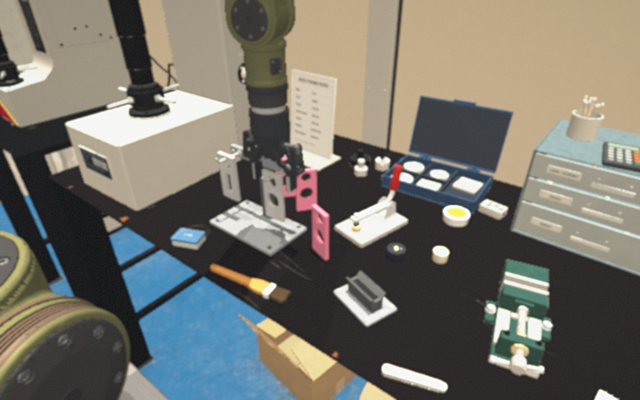

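>>> {"method": "arm_command", "body": {
  "commands": [
    [0.5,0,0,0,0],
    [0.5,0,0,0,0],
    [0.5,0,0,0,0],
    [0.4,0,0,0,0],
    [0.3,0,0,0,0],
    [0.3,0,0,0,0],
    [0.3,0,0,0,0]
  ],
  "force": 50
}}

```text
time: 4.92
eef_pos: [0.5264, 0.1794, 0.1499]
tool_rot: [0.005, 1.0, 0.0, 0.001]
contact_force: [-0.9, 0.2, 5.2]
width: 0.581
```

```bash
python3 - <<'E'
from h import *
st=readout.get_state();d=viewer.grab_frame('wrist');save(d,'w4')
print(st['time'],st['eef_pos'],st['tool_rot'],st['contact_force'],st['width'])
E
```

```text
4.9167 [0.52637023 0.17943614 0.14988924] [4.70618939e-03 9.99988740e-01 3.04953103e-04 5.27993363e-04] [-0.8643123   0.20323528  5.20650419] 0.581360649960091
```

View pics/w4.png

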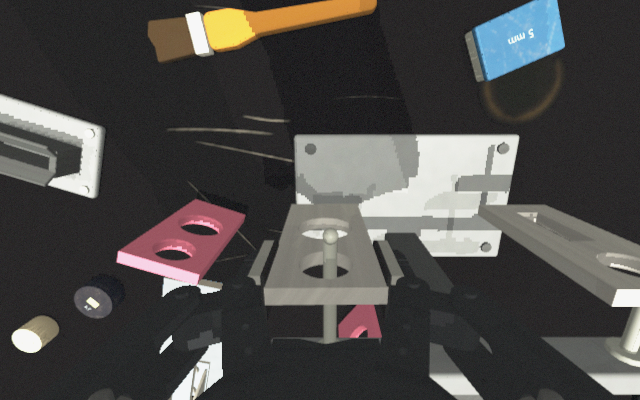

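>>> {"method": "arm_command", "body": {
  "commands": [
    [0.3,0,0,-0.01,0],
    [0.3,0,0,-0.01,0],
    [0.3,0,0,-0.008,0],
    [0.3,0,0,0,0],
    [0.3,0,0,0,0]
  ]
}}

```text
time: 5.38
eef_pos: [0.526, 0.1792, 0.1634]
tool_rot: [0.005, 1.0, 0.0, 0.0]
contact_force: [-0.0, 0.1, -1.4]
width: 0.576
```

```bash
python3 - <<'E'
from h import *
st=readout.get_state();d=viewer.grab_frame('wrist');save(d,'w5')
print(st['time'],st['eef_pos'],st['tool_rot'],st['contact_force'],st['width'])
W=cloud(d,wT(st,d));
cv2.imwrite('pics/w5z.png',cv2.resize(d['img'][180:340,240:420],None,fx=3.5,fy=3.5,interpolation=cv2.INTER_CUBIC)[:,:,::-1])
for r in range(225,305,6): print(r,[tuple(W[r,c].round(3)) for c in (275,300,318,329,340,370)])
E
```

```text
5.3833 [0.52602773 0.17916059 0.16344806] [4.74437535e-03 9.99988739e-01 4.10279543e-06 1.10515487e-04] [-0.03226204  0.10228632 -1.41917256] 0.575502276855577
225 [(np.float64(0.567), np.float64(0.125), np.float64(0.002)), (np.float64(0.522), np.float64(0.162), np.float64(0.116)), (np.float64(0.526), np.float64(0.173), np.float64(0.105)), (np.float64(0.499), np.float64(0.18), np.float64(0.173)), (np.float64(0.525), np.float64(0.187), np.float64(0.107)), (np.float64(0.565), np.float64(0.223), np.float64(0.011))]
231 [(np.float64(0.574), np.float64(0.124), np.float64(0.001)), (np.float64(0.526), np.float64(0.162), np.float64(0.115)), (np.float64(0.571), np.float64(0.17), np.float64(0.01)), (np.float64(0.503), np.float64(0.18), np.float64(0.169)), (np.float64(0.57), np.float64(0.192), np.float64(0.013)), (np.float64(0.571), np.float64(0.223), np.float64(0.011))]
237 [(np.float64(0.582), np.float64(0.124), np.float64(0.0)), (np.float64(0.522), np.float64(0.163), np.float64(0.133)), (np.float64(0.577), np.float64(0.17), np.float64(0.012)), (np.float64(0.508), np.float64(0.18), np.float64
[... 3365 characters left out ...]
(0.526), np.float64(0.157), np.float64(0.183)), (np.float64(0.526), np.float64(0.168), np.float64(0.184)), (np.float64(0.526), np.float64(0.175), np.float64(0.183)), (np.float64(0.526), np.float64(0.179), np.float64(0.184)), (np.float64(0.526), np.float64(0.184), np.float64(0.184)), (np.float64(0.526), np.float64(0.196), np.float64(0.183))]
303 [(np.float64(0.528), np.float64(0.157), np.float64(0.184)), (np.float64(0.529), np.float64(0.167), np.float64(0.184)), (np.float64(0.529), np.float64(0.175), np.float64(0.183)), (np.float64(0.529), np.float64(0.179), np.float64(0.183)), (np.float64(0.529), np.float64(0.184), np.float64(0.184)), (np.float64(0.53), np.float64(0.196), np.float64(0.183))]
```

View pics/w5z.png

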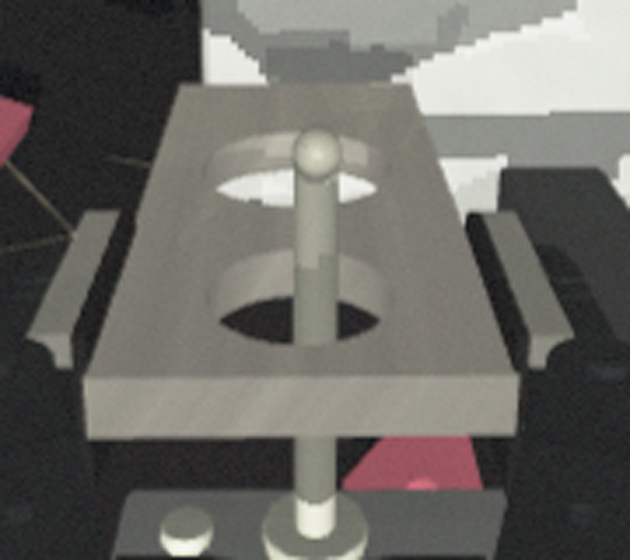

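>>> {"method": "arm_command", "body": {
  "commands": [
    [0.3,0.01,0,0,0],
    [0.3,0.02,0,0,0],
    [0.3,0.03,0,0,0],
    [0.3,0.03,0,0,0],
    [0.3,0.03,0,0,0],
    [0.3,0.02,0,0,0],
    [0.3,0,0,0,0],
    [0.3,0,0,0,0]
  ]
}}

```text
time: 6.1
eef_pos: [0.4556, 0.1799, 0.1635]
tool_rot: [0.004, 1.0, 0.0, 0.0]
contact_force: [0.8, -0.3, -1.1]
width: 0.576
```

```bash
python3 - <<'E'
from h import *
st=readout.get_state();d=viewer.grab_frame('wrist');save(d,'w6')
print(st['time'],st['eef_pos'],st['tool_rot'],st['contact_force'],st['width'])
W=cloud(d,wT(st,d));
for r in range(225,309,6): print(r,[W[r,c].round(3).tolist() for c in (275,370)])
d=viewer.grab_frame('scene');cv2.imwrite('pics/s6.png',cv2.resize(d['img'][100:300,180:440],None,fx=3,fy=3)[:,:,::-1])
E
```

```text
6.1 [0.45559343 0.17992161 0.16347801] [4.45086594e-03 9.99990056e-01 3.38164698e-05 2.77589513e-04] [ 0.82113221 -0.31258469 -1.13891604] 0.5758129965985336
225 [[0.498, 0.125, -0.001], [0.494, 0.223, 0.012]]
231 [[0.504, 0.125, 0.001], [0.501, 0.223, 0.012]]
237 [[0.511, 0.125, 0.001], [0.507, 0.224, 0.011]]
243 [[0.446, 0.153, 0.152], [0.451, 0.203, 0.143]]
249 [[0.447, 0.154, 0.156], [0.451, 0.201, 0.15]]
255 [[0.45, 0.154, 0.158], [0.452, 0.201, 0.155]]
261 [[0.451, 0.155, 0.162], [0.451, 0.2, 0.162]]
267 [[0.451, 0.156, 0.167], [0.451, 0.199, 0.168]]
273 [[0.451, 0.156, 0.172], [0.452, 0.198, 0.172]]
279 [[0.451, 0.157, 0.176], [0.451, 0.197, 0.177]]
285 [[0.451, 0.158, 0.182], [0.452, 0.197, 0.181]]
291 [[0.453, 0.158, 0.183], [0.452, 0.196, 0.184]]
297 [[0.455, 0.158, 0.184], [0.456, 0.197, 0.183]]
303 [[0.457, 0.158, 0.185], [0.458, 0.197, 0.184]]
```

View pics/w6.png

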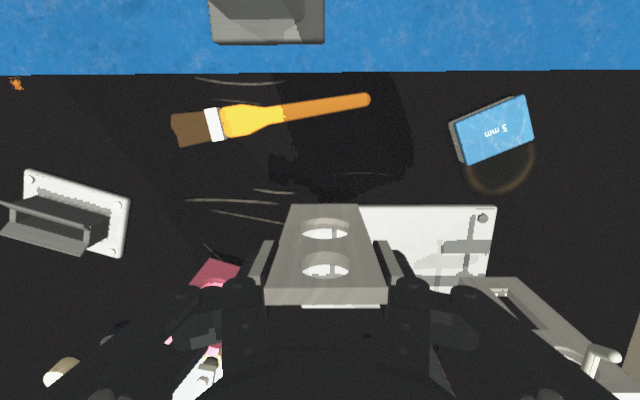

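View pics/s6.png

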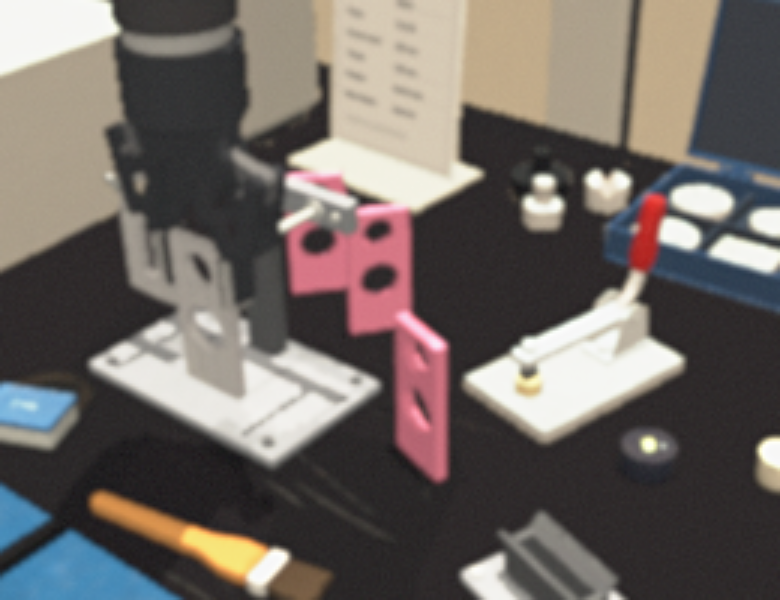

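>>> {"method": "arm_command", "body": {
  "commands": [
    [0.3,0,0,-0.03,0],
    [0.3,0,0,-0.06,0],
    [0.3,0,0,-0.06,0],
    [0.3,0,-0.03,-0.05,0],
    [0.3,0,-0.06,-0.02,0],
    [0.3,0,-0.06,0,0],
    [0.3,0,-0.06,0,0],
    [0.3,0,-0.03,0,0]
  ]
}}

```text
time: 6.87
eef_pos: [0.4556, 0.0572, 0.2738]
tool_rot: [0.006, 1.0, -0.001, 0.001]
contact_force: [-0.1, 0.2, -1.4]
width: 0.582
```

>>> {"method": "arm_command", "body": {
  "commands": [
    [0.3,0,0,0,0],
    [0.3,0,0,0,0],
    [0.3,0,0,0,0]
  ]
}}

```text
time: 7.12
eef_pos: [0.4553, 0.0602, 0.2733]
tool_rot: [0.005, 1.0, 0.0, 0.0]
contact_force: [-0.0, 0.4, -3.0]
width: 0.569
```

```bash
python3 - <<'E'
from h import *
st=readout.get_state();d=viewer.grab_frame('wrist');save(d,'w7')
print(st['time'],st['eef_pos'],st['tool_rot'],st['contact_force'],st['width'])
W=cloud(d,wT(st,d));np.savez('w7.npz',W=W,img=d['img'])
m=(W[...,0]>.41)&(W[...,0]<.56)&(W[...,1]>-.16)&(W[...,1]<0.01)
for lo,hi in[(.004,.02),(.025,.06),(.038,.06)]:
    p=W[m&(W[...,2]>lo)&(W[...,2]<hi)];print(len(p),cv2.minAreaRect((p[:,:2]*1000).astype(np.float32)),np.percentile(p[:,2],[2,50,98]))
v=np.argwhere(m&(W[...,2]>.004));a=v.min(0)-8;b=v.max(0)+8;a=np.maximum(a,0);print(a,b)
cv2.imwrite('pics/w7z.png',cv2.resize(d['img'][a[0]:b[0],a[1]:b[1]],None,fx=4,fy=4,interpolation=cv2.INTER_CUBIC)[:,:,::-1])
E
```

```text
7.1167 [0.45530605 0.06017523 0.273288  ] [4.90337976e-03 9.99987943e-01 2.54288264e-04 7.67676209e-05] [-0.02699234  0.4147907  -2.964689  ] 0.5691329457414439
2190 ((466.780029296875, -71.00996398925781), (100.68428039550781, 103.43373107910156), 70.76541900634766) [0.00595061 0.0090721  0.018334  ]
1252 ((483.1136169433594, -76.37442016601562), (72.22930908203125, 35.110347747802734), 70.4714584350586) [0.02568361 0.0389242  0.04483321]
702 ((483.06329345703125, -76.516357421875), (71.92810821533203, 35.110347747802734), 70.4714584350586) [0.03815513 0.04211194 0.04531014]
[140  25] [407 276]
```

View pics/w7.png

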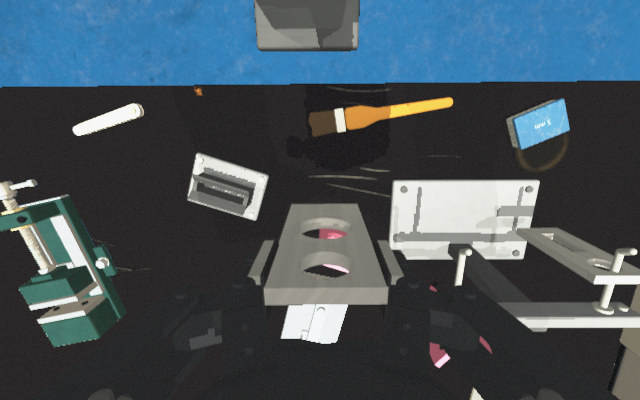

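View pics/w7z.png

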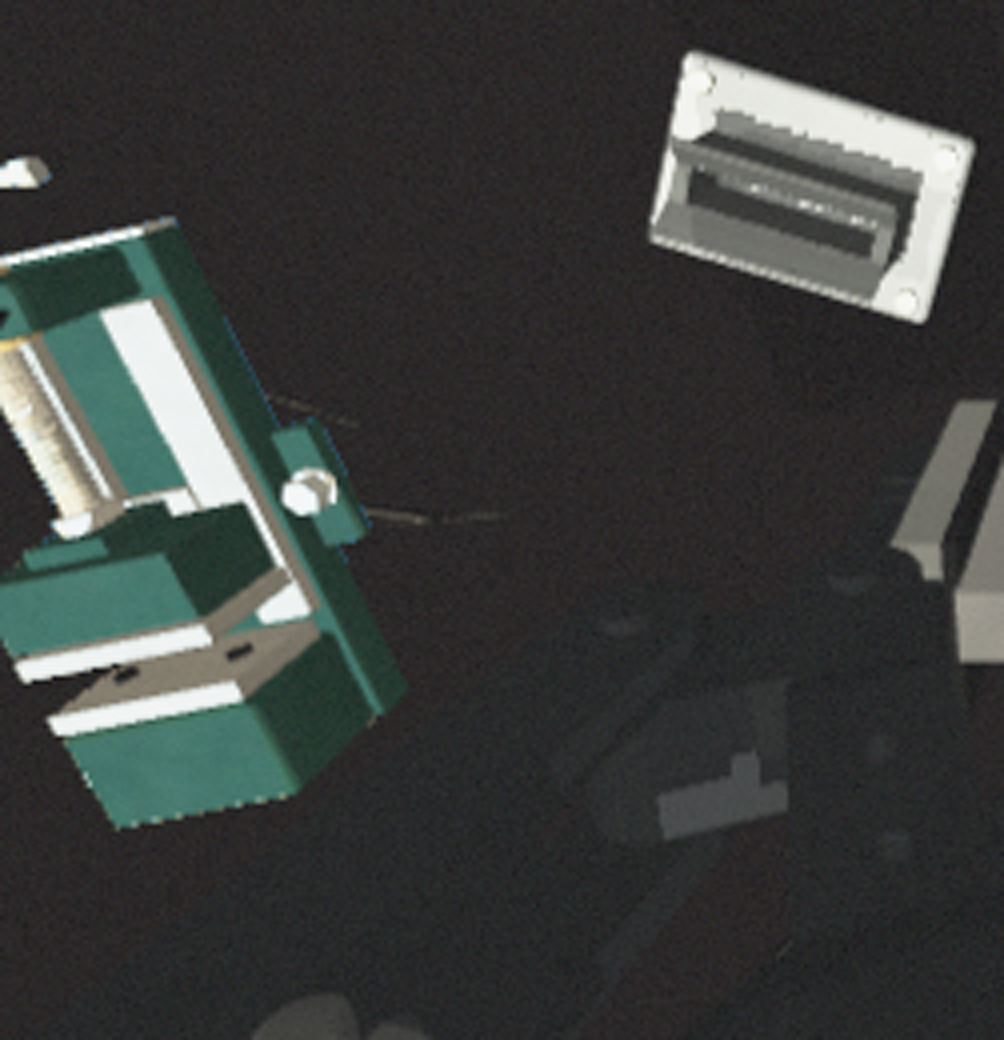

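>>> {"method": "arm_command", "body": {
  "commands": [
    [0.3,-0.008,-0.03,0,0],
    [0.3,-0.01,-0.06,0,0],
    [0.3,-0.01,-0.06,0,0],
    [0.3,-0.01,-0.06,0,0],
    [0.3,-0.01,-0.042,0,0],
    [0.3,-0.01,-0.02,0,0],
    [0.3,0,0,0,0.9],
    [0.3,0,0,0,0.9]
  ]
}}

```text
time: 7.83
eef_pos: [0.4832, -0.0761, 0.273]
tool_rot: [0.085, 0.996, 0.0, -0.0]
contact_force: [0.3, 0.3, -0.8]
width: 0.571
```

>>> {"method": "arm_command", "body": {
  "commands": [
    [0.3,0,0,0,0.94],
    [0.3,0,0,0,0.94],
    [0.3,0,0,0.03,0],
    [0.3,0,0,0.05,0],
    [0.3,0,0,0.05,0],
    [0.3,0,0,0.03,0],
    [0.3,0,0,0,0],
    [0.3,0,0,0,0]
  ]
}}

```text
time: 8.5
eef_pos: [0.4822, -0.0753, 0.1928]
tool_rot: [0.164, 0.986, 0.0, -0.001]
contact_force: [0.5, 0.4, -1.4]
width: 0.578
```

```bash
cat > chk.py <<'E'
from h import *
import sys
n=sys.argv[1]
st=readout.get_state();d=viewer.grab_frame('wrist');save(d,n)
print(st['time'],st['eef_pos'],st['tool_rot'],st['contact_force'],st['width'])
W=cloud(d,wT(st,d));np.savez(n+'.npz',W=W,img=d['img'])
yt=R.from_quat(st['tool_rot']).as_matrix()[:,1];print('tool y angle',np.degrees(np.arctan2(yt[1],yt[0])))
E
python3 chk.py w8
python3 - <<'E'
from h import *
W=np.load('w8.npz')['W'];st=readout.get_state()
m=(W[...,0]>.41)&(W[...,0]<.56)&(W[...,1]>-.16)&(W[...,1]<0.01)
for lo,hi in[(.004,.02),(.025,.05),(.038,.05)]:
    p=W[m&(W[...,2]>lo)&(W[...,2]<hi)];print(len(p),cv2.minAreaRect((p[:,:2]*1000).astype(np.float32)))
# plate in world & tool coords
p=W[m&(W[...,2]>.075)];M=R.from_quat(st['tool_rot']).as_matrix();q=(p-st['eef_pos'])@M
s=(q[:,2]<-.012)&(q[:,2]>-.03)&(abs(q[:,0])<.02)&(abs(q[:,1])<.03);print('plate top in tool',np.percentile(q[s],[2,50,98],0).round(4))
s=(q[:,2]>.03)&(q[:,2]<.08)&(abs(q[:,0])<.02)&(abs(q[:,1])<.03);print('plate low in tool',s.sum(),np.percentile(q[s],[2,50,98],0).round(4))
E
```

```text
8.5 [ 0.48221913 -0.0753487   0.19282246] [ 1.63802972e-01  9.86492563e-01  1.57313104e-04 -9.92419274e-04] [ 0.54172957  0.40839876 -1.40955996] 0.5775993393293256
tool y angle 71.14458374636018
3374 ((482.9022216796875, -76.58447265625), (99.99478149414062, 69.7188491821289), 70.91910552978516)
1714 ((482.92901611328125, -76.58797454833984), (71.9664535522461, 34.437171936035156), 71.12848663330078)
939 ((482.7886657714844, -76.51502227783203), (71.88097381591797, 34.42115020751953), 71.39196014404297)
plate top in tool [[-0.0073 -0.0287 -0.0279]
 [ 0.0044 -0.0001 -0.0187]
 [ 0.011   0.0287 -0.0124]]
plate low in tool 1941 [[-0.0017 -0.0255  0.0312]
 [ 0.0051 -0.0017  0.0586]
 [ 0.0057  0.0228  0.0787]]
```

View pics/w8.png

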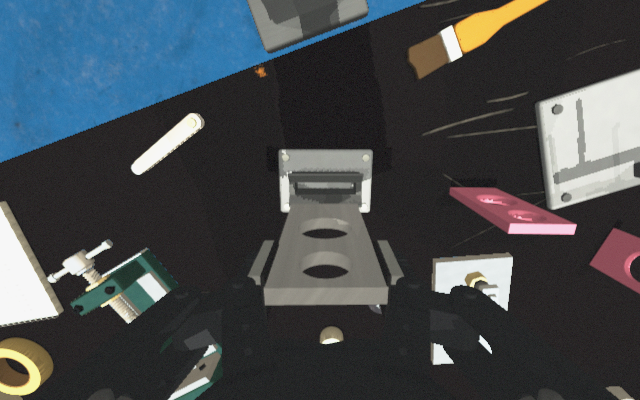

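>>> {"method": "arm_command", "body": {
  "commands": [
    [0.3,-0.0036,0,0.02,0],
    [0.3,0,0,0.03,0],
    [0.3,0,0,0.03,0],
    [0.3,0,0,0.02,0],
    [0.3,0,0,0.01,0],
    [0.3,0,0,0,0],
    [0.3,0,0,0,0]
  ]
}}

```text
time: 9.13
eef_pos: [0.4846, -0.077, 0.1387]
tool_rot: [0.165, 0.986, 0.0, 0.0]
contact_force: [-0.6, 1.1, -1.6]
width: 0.583
```

```bash
python3 chk.py w9
python3 - <<'E'
from h import *
I=np.load('w9.npz')['img'];cv2.imwrite('pics/w9z.png',cv2.resize(I[130:330,220:430],None,fx=3,fy=3,interpolation=cv2.INTER_CUBIC)[:,:,::-1])
d=viewer.grab_frame('scene');cv2.imwrite('pics/s9.png',cv2.resize(d['img'][180:340,280:460],None,fx=4,fy=3.7)[:,:,::-1])
E
```

```text
9.1333 [ 0.48456584 -0.07703351  0.1386701 ] [1.64523536e-01 9.86373134e-01 3.18880358e-06 2.15941238e-04] [-0.5585538   1.08300539 -1.58838505] 0.5826437088351472
tool y angle 71.06088682611858
```

View pics/w9z.png

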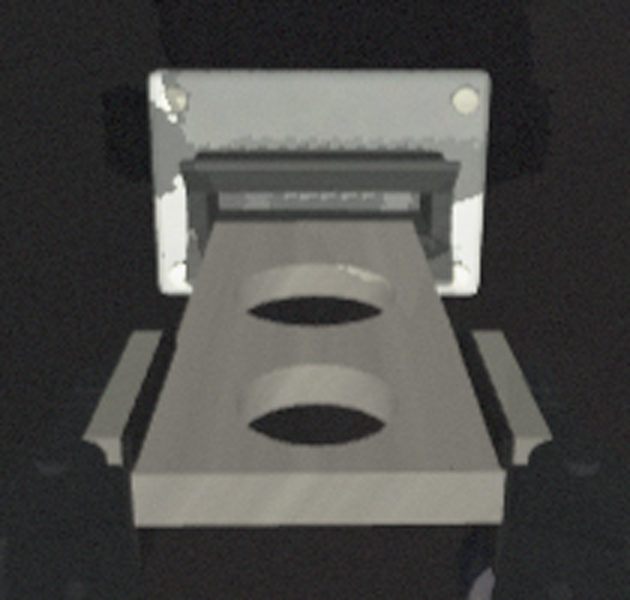

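View pics/s9.png

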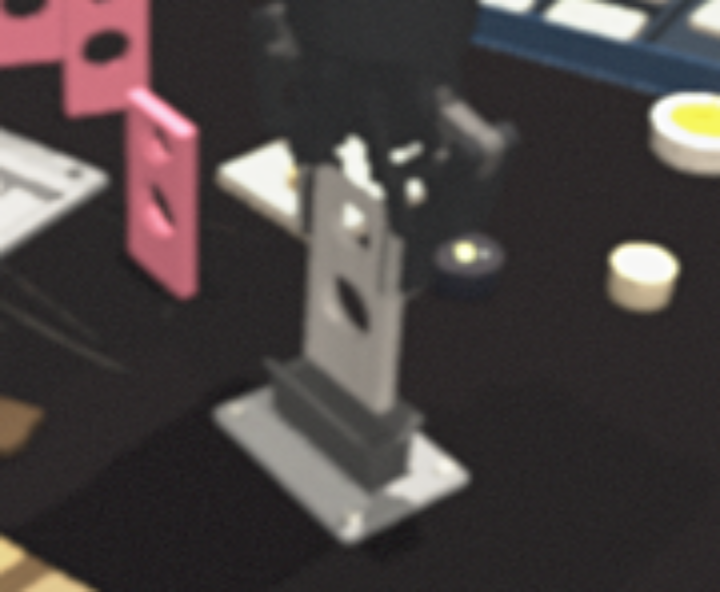

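```bash
python3 - <<'E'
from h import *
W=np.load('w9.npz')['W'];st=readout.get_state()
eef=np.array([0.48456584,-0.07703351,0.1386701]);M=R.from_quat([1.64523536e-01,9.86373134e-01,3.18880358e-06,2.15941238e-04]).as_matrix()
q=(W-eef)@M
m=(W[...,0]>.41)&(W[...,0]<.56)&(W[...,1]>-.16)&(W[...,1]<0.01)
for lo,hi in[(.004,.02),(.025,.046)]:
    p=W[m&(W[...,2]>lo)&(W[...,2]<hi)&(q[...,2]>.092)];r=cv2.minAreaRect((p[:,:2]*1000).astype(np.float32))
    c=np.array([r[0][0]/1e3,r[0][1]/1e3,0]);print(len(p),r,'in tool',((c-eef)@M).round(4))
for z in np.arange(-.02,.09,.01):
    s=m&(q[...,2]>z)&(q[...,2]<z+.01)&(abs(q[...,0])<.012)&(abs(q[...,1])<.026);p=q[s]
    print(round(z,3),s.sum(),np.percentile(p[:,:2],[3,50,97],0).round(4).tolist())
E
```

```text
4815 ((482.8754577636719, -76.60460662841797), (100.1962661743164, 69.44627380371094), 70.6659927368164) in tool [ 0.0018 -0.0002  0.1387]
1490 ((482.4364013671875, -76.42565155029297), (72.84663391113281, 34.38655471801758), 69.46365356445312) in tool [ 2.300e-03 -1.000e-04  1.387e-01]
-0.02 2582 [[-0.0081, -0.0254], [0.004, 0.0035], [0.0087, 0.0251]]
-0.01 835 [[0.0036, -0.0254], [0.0043, 0.0116], [0.0091, 0.025]]
0.0 1092 [[-0.0022, -0.0253], [0.0041, 0.004], [0.0089, 0.0244]]
0.01 1168 [[-0.0024, -0.0249], [0.0042, -0.0005], [0.0071, 0.0238]]
0.02 632 [[0.0037, -0.0248], [0.0042, -0.001], [0.0047, 0.0226]]
0.03 260 [[0.0037, -0.0254], [0.0042, 0.0118], [0.0047, 0.0231]]
0.04 231 [[-0.0005, -0.0251], [0.0041, -0.0161], [0.0046, 0.023]]
0.05 735 [[-0.0031, -0.0235], [0.0024, -0.0017], [0.0045, 0.0207]]
0.06 373 [[0.0037, -0.0245], [0.0042, -0.001], [0.0046, 0.022]]
0.07 318 [[0.0038, -0.0242], [0.0042, -0.001], [0.0046, 0.0217]]
0.08 279 [[0.0038, -0.0244], [0.0042, -0.0018], [0.0046, 0.0221]]
```

>>> {"method": "arm_command", "body": {
  "commands": [
    [0.3,0.003,0,0,0],
    [0.3,0,0,0.012,0],
    [0.3,0,0,0.012,0],
    [0.3,0,0,0.012,0],
    [0.3,0,0,0.012,0],
    [0.3,0,0,0.012,0],
    [0.3,0,0,0.008,0],
    [0.3,0,0,0,0]
  ]
}}

```text
time: 9.9
eef_pos: [0.4819, -0.0764, 0.103]
tool_rot: [0.165, 0.986, -0.0, -0.001]
contact_force: [-0.4, 0.3, -1.3]
width: 0.577
```

>>> {"method": "arm_command", "body": {
  "commands": [
    [0.3,0,0,0,0]
  ]
}}

```text
time: 9.98
eef_pos: [0.4825, -0.0765, 0.1039]
tool_rot: [0.165, 0.986, 0.0, -0.0]
contact_force: [-0.5, 0.2, -2.1]
width: 0.577
```

>>> {"method": "arm_command", "body": {
  "commands": [
    [0.3,0,0,0.004,0],
    [0.3,0,0,0.004,0],
    [0.3,0,0,0.002,0],
    [0.3,0,0,0,0]
  ]
}}

```text
time: 10.32
eef_pos: [0.4827, -0.0765, 0.0992]
tool_rot: [0.165, 0.986, 0.0, -0.0]
contact_force: [-0.9, -0.2, -2.0]
width: 0.581
```

>>> {"method": "arm_command", "body": {
  "commands": [
    [0.3,0,0,0.002,0],
    [0.3,0,0,0,0]
  ]
}}

```text
time: 10.48
eef_pos: [0.4831, -0.0766, 0.0989]
tool_rot: [0.165, 0.986, -0.0, 0.0]
contact_force: [-1.7, -1.0, 3.7]
width: 0.575
```

>>> {"method": "arm_command", "body": {
  "commands": [
    [0.3,0,0,0.001,0],
    [0.3,0,0,0,0]
  ]
}}

```text
time: 10.65
eef_pos: [0.4832, -0.0767, 0.0988]
tool_rot: [0.165, 0.986, -0.0, 0.001]
contact_force: [-2.2, 0.1, 8.1]
width: 0.58
```

```bash
python3 chk.py w10
python3 - <<'E'
from h import *
d=viewer.grab_frame('scene');cv2.imwrite('pics/s10.png',cv2.resize(d['img'][180:340,280:460],None,fx=4,fy=3.7)[:,:,::-1])
W=np.load('w10.npz')['W'];m=(abs(W[...,0]-.483)<.03)&(abs(W[...,1]+.0766)<.024)&(W[...,2]>.1)&(W[...,2]<.14);print(np.percentile(W[m][:,2],[50,90,97,99]))
E
```

```text
10.65 [ 0.48322261 -0.07672102  0.09879351] [ 1.64580266e-01  9.86363535e-01 -1.00044408e-04  5.50382377e-04] [-2.1902856   0.1077573   8.07816021] 0.5796497219549738
tool y angle 71.05429215321774
[0.1181535  0.1197169  0.13239773 0.13607014]
```

View pics/w10.png

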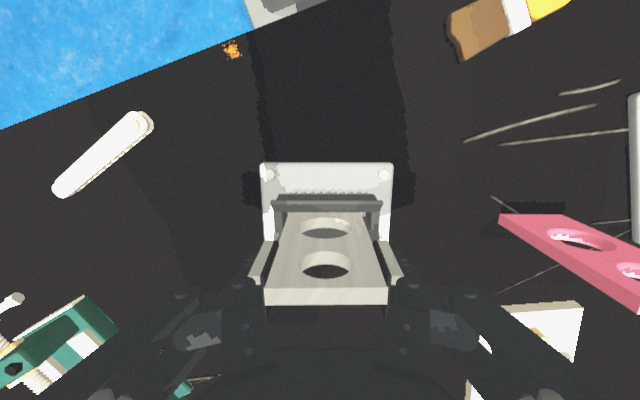

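View pics/s10.png

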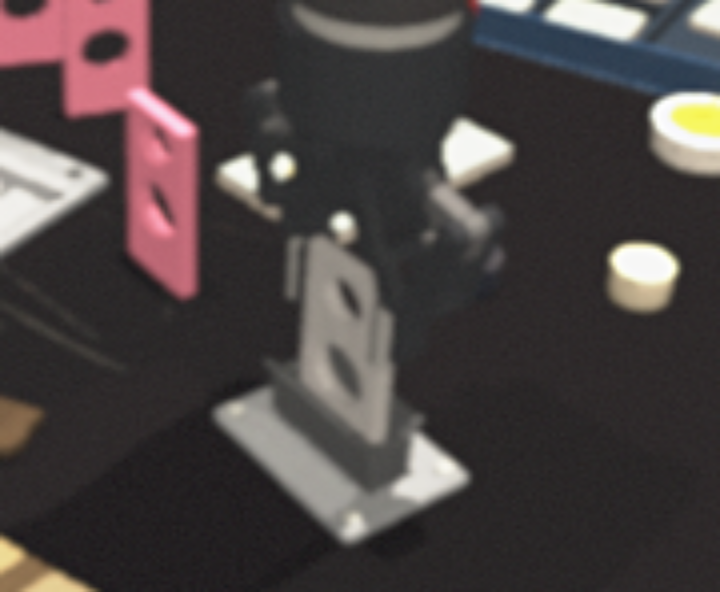

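>>> {"method": "arm_command", "body": {
  "commands": [
    [0.7,0,0,0,0],
    [0.8,0,0,0,0],
    [1,0,0,0,0],
    [1,0,0,0,0],
    [1,0,0,0,0],
    [1,0,0,0,0]
  ]
}}

```text
time: 11.25
eef_pos: [0.4828, -0.0765, 0.0977]
tool_rot: [0.165, 0.986, -0.0, -0.0]
contact_force: [0.3, 0.3, 1.0]
width: 0.999
```

>>> {"method": "arm_command", "body": {
  "commands": [
    [1,0,0,-0.01,0],
    [1,0,0,-0.03,0],
    [1,0,0,-0.05,0],
    [1,0,0,-0.06,0],
    [1,0,0,-0.06,0],
    [1,0,0,-0.03,0],
    [1,0,0,0,0],
    [1,0,0,0,0]
  ]
}}

```text
time: 11.92
eef_pos: [0.4835, -0.0766, 0.2188]
tool_rot: [0.165, 0.986, 0.0, 0.001]
contact_force: [0.1, 0.6, 0.6]
width: 1.001
```

```bash
python3 chk.py w11
python3 - <<'E'
from h import *
d=viewer.grab_frame('scene');cv2.imwrite('pics/s11.png',cv2.resize(d['img'][120:340,200:460],None,fx=3,fy=2.7)[:,:,::-1])
W=np.load('w11.npz')['W'];m=(abs(W[...,0]-.483)<.03)&(abs(W[...,1]+.0766)<.024)&(W[...,2]>.06)&(W[...,2]<.14);p=W[m];print(np.percentile(p[:,2],[50,90,97,99]))
c=p-[.483,-.0766,0];yt=np.array([.324,.946]);xn=np.array([-.946,.324]);X=c[:,:2]@xn
for z in np.arange(.06,.12,.01):
    s=(p[:,2]>z)&(p[:,2]<z+.01);print(round(z,2),s.sum(),np.percentile(X[s],[5,50,95]).round(4))
E
```

```text
11.9167 [ 0.48350452 -0.07664351  0.21881606] [1.64568061e-01 9.86365018e-01 2.68235149e-05 1.18457302e-03] [0.10312801 0.62787742 0.64993732] 1.0005934044045257
tool y angle 71.05572969470253
[0.11144605 0.11941254 0.11990969 0.12022153]
0.06 57 [0.0032 0.0034 0.0039]
0.07 134 [0.0032 0.0035 0.0038]
0.08 271 [-0.0028  0.0033  0.0037]
0.09 151 [-0.0007  0.0034  0.0038]
0.1 105 [0.0032 0.0035 0.0039]
0.11 742 [-0.0039  0.001   0.0037]
```

View pics/w11.png

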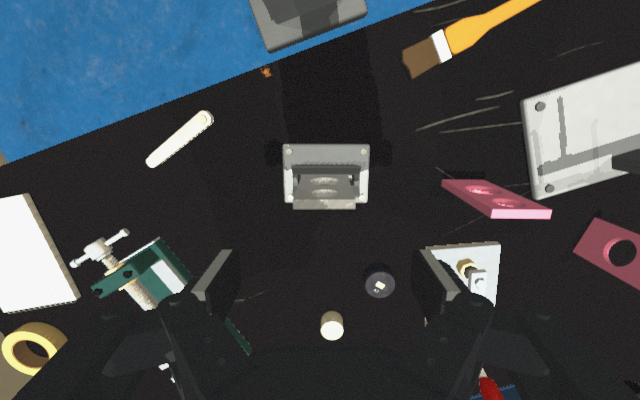

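View pics/s11.png

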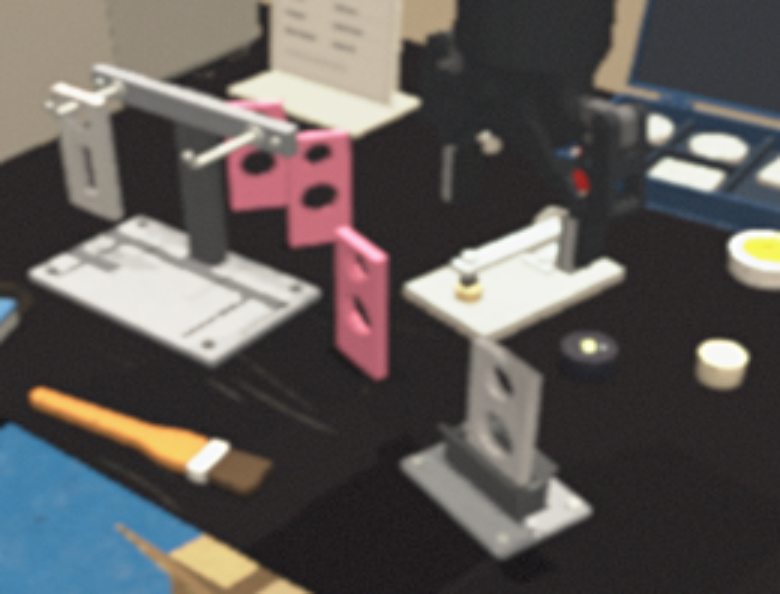

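```bash
python3 - <<'E'
from h import *
print(finish_job())
E
```

```text
the job is handed in; nothing more can be done
None
```

I lifted the round-window plate about 14 mm on the right-hand peg, slid it 70 mm off, and stood it in the stand's slot with its hanging hole uppermost. I then let go, raised the gripper clear and handed the job in at about 12 s.

- **Plate in the stand:** the last pictures show it upright. The front face is vertical to within a millimetre, and the top edge reads about 119 mm against 118 mm expected. The 1 mm difference is within the calibration; an earlier frame read the stand's base about 1 mm high as well.
- **Forces:** the highest reading after any move was about 8 N, as the plate touched the slot floor.
- **Everything else:** the tall-window plate still hangs on its peg. The pink look-alikes stand where they were, and the gripper is open and well clear.

No check failed or disagreed beyond these millimetre differences.

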